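Pop the battery hatch of the flat picture-light pack

TASK

Two battery packs for picture lights stand on the print bench; the one whose lamp is red has flat cells. Press down once with a fingertip on the yellow spot of that pack's hatch so that its push-push latch lets go and the hatch pops up, then take the hand away and watch for a couple of seconds that it stays open. Do not lift or shove the packs, leave the green-lamp pack's hatch shut, and leave the other things on the bench where they stand.

Things in the scene. Friction and masses are not known exactly. Their poses are not given: they have to be found in the camera images.
- red_pack: battery pack with the RED lamp (flat cells), to be opened: ivory box 120 x 80 x 50 mm (x, y, z), loose on the bench, about 1 kg. Origin at the centre of its underside; z up, +x points to the hinge end. A red dome 18 mm across, 7.5 mm high, stands on the deck at x = -46 mm. The dark hatch, 67 x 60 mm, lies on top from x = -30 to x = +37 mm, its upper face 58 mm above the bench when shut
- green_pack: the same kind of pack with a GREEN lamp (good cells); same size, origin and axes. To be left alone
- red_spot (a point): centre of the yellow thumb spot (24 mm across) on the upper face of the red-lamp pack's hatch, 50 mm from the hinge line; shut, it lies at x = -12 mm, z = 58 mm in the pack's frame. It moves with the hatch
- green_spot (a point): the same spot on the green-lamp pack's hatch; not to be pressed
- red_hatch (a joint): angle of the red-lamp pack's hatch, rad: 0 latched shut, negative pressed in, 1.1 fully open, up and back over its hinge end. 3 to 5 N at the spot moves it; about 3 mm down the latch lets go, it bottoms at 4 mm (-0.085), pushing back some 10 N; as the finger withdraws it springs up (5 N) within 1 s, free edge 60 mm above the deck, and stays. Pressed down again once open, it latches shut for good
- green_hatch (a joint): the same for the green-lamp pack's hatch; stays at 0
- cell_a_mid (a point): centre of a fresh blue cell standing upright, 26 mm across, 50 mm high; bystander
- cell_b_mid (a point): centre of another such cell; bystander
- loupe_mid (a point): centre of a black magnifier 48 mm across, 42 mm high; bystander
- ink_mid (a point): centre of an amber ink jar 52 mm across, 75 mm high; bystander
- weight_mid (a point): centre of a brass paperweight 56 mm across, 50 mm high; bystander
- tin_mid (a point): centre of a metal mug 76 mm across, 85 mm high; bystander
- corner_mid (a point): middle of the long leg of an L-shaped gilt frame corner sample, legs 100 and 85 mm, 22 mm high; bystander
Mind the look-alikes: they are no part of the job. Leave any blue, orange or purple look-alike of the red_pack alone.

How it is judged:
By the outcome, as a careful person would: the job done as asked, in the order asked, and still so for the second after the job is handed in, with the robot touching nothing.
It also fails if it takes over 32 s, if anything falls off the work surface, if the arm or the gripper's body presses on something with over 40 N, if the wrist force passes 120 N, or if a joint passes its speed limit or range.

ROBOT

A 7-joint arm with a two-finger parallel gripper is mounted at the origin on the work surface. World frame = base frame: x ahead of the robot, y to its left, z up, the work surface at z = 0. Lengths are in m, angles in degrees, forces in N, time in s.
With the tool pointing down it reaches from about 0.35 to 0.9 m from the base axis. Payload 19.9 kg.
Tool frame: the origin (TCP) lies at the centre of the arm's flange, where the gripper is bolted on; the fingertips stand 199 mm ahead of it and the grasp point (between the pads) lies 180 mm ahead of it; z points along the fingers, y is the line along which they close (so a half turn about z gives the same grasp; the last joint's range is limited). The gripper opens to 94 mm and grips with 3 to 60 N. Pads are 16 mm wide; open, the fingers measure 119 mm over their backs; the gripper's body (75 mm by 177 mm) begins 78 mm behind the grasp point.
Start: joints at [62.596, 23.915, -0.59, 92.452, 0.269, 63.638, -3.037], TCP at [0.264, -0.566, 0.405] pointing down, gripper open.
Joint ranges: [-161.28, 161.28], [-22.2, 115.67], [-73.04, 71.86], [3.21, 147.25], [-68.34, 248.33], [10.77, 114.83], [-161.83, 161.83]. Speed limits (degrees/s): [108.29, 108.29, 136.94, 136.94, 172.46, 172.46, 172.46].

INTERFACE

Orientations are given as a 3x3 rotation matrix whose columns are the frame's x, y, z axes.
In Python, from cell import manip, vision, job_done gives the robot as it stands. The module is installed in compiled form; this text tells all that it offers.
- The arm moves only by the tool servo_tool, never from a script. Its argument "increments" is a list of rows, each a list of 5 numbers: the finger opening in m, from 0 to 0.094, then the shift along the tool's x, y, z in m, then the turn about the tool's z in degrees. A call has exactly 8 rows; each row is the pose to reach, as a shift and turn from the pose commanded when the call began, along the tool's axes at that moment; what a row does not reach only later rows make up. A row lasts 1/10 s, in which the tool goes at most 50 mm and 8.59 degrees, less where a joint would pass 70% of its speed; a pose out of reach is approached as far as the arm can. A call with a gripper value outside its range is refused whole. The fingers move at their own pace and stop on an object; "newtons" is the grip in N (left out, the last holds). Time passes only in rows, so rows that repeat a pose let the fingers close, or fill a call up. It gives the time, the measured TCP pose, the force, the opening and the grip force at its end, in the units of the state.
- manip.read_state(): the state, without advancing time (a new reading comes with each control period).
- vision.get_image(name): name is "side" or "top"; returns the picture (420x560x3 uint8, red, green, blue); there is no depth.
- vision.camera_info(name): a dict with "fx", "fy", "cx", "cy" (pixels), "distortion" ([k1, k2, p1, p2, k3] as OpenCV has them; the pictures are not rectified), "extrinsics" (4x4, takes a point from camera to world coordinates). Camera axes: x right, y down, z forward; pixel columns grow to the right and rows downward; lengths in m; the calibration is good to about 2 mm. A picture is of the moment at which its call begins. camera_info takes no time and is no camera call.
- job_done(): hands the job in; it is judged then, once.
The state is a dict: "time_s": time; "joint_pos": joint angles; "joint_velocities": joint speeds; "effort": joint torques, N m; "eef_pos": TCP position; "orientation": TCP orientation; "contact_force": force on the tool from outside, world axes, zero at the start; "torque": the same for the moment, N m; "opening": finger opening in m; "finger_force": force on a finger pad.
Only numpy, scipy, OpenCV 4.12 (cv2) and the standard library are available. Lean on these libraries where they do the work, as an engineer would, in place of code of your own. Each camera call takes 0.05 s, during which the arm holds its last target. There are 200 camera calls.

## Working session

There is one attempt and no reset: what is moved stays moved. The work goes in short steps, Python scripts to look and compute and a tool call to move; the robot and the scene stay as the last step left them, time stands still between calls to the robot, and variables do not carry over. Pictures are saved under pics/ and viewed, at most 10 in all, crops included, and the job is handed in when it is done.

Besides the shell and the picture viewer there is one more tool, called after "Call:" as name([rows], argument=value, ...), one row to a line, values as JSON. servo_tool: Moves the arm, as the interface text tells. Its arguments: {"type":"object","properties":{"increments":{"type":"array","items":{"type":"array","items":{"type":"number"}}},"newtons":{"type":"number"}},"required":["increments"]}

```bash
mkdir -p pics
python3 - <<'E'
from cell import manip, vision
import cv2, numpy as np
for n in("top","side"):
    im=vision.get_image(n); cv2.imwrite(f"pics/{n}0.png",cv2.cvtColor(im,cv2.COLOR_RGB2BGR))
    c=vision.camera_info(n); print(n,{k:np.round(v,3).tolist() for k,v in c.items()})
s=manip.read_state(); print(s["time_s"],s["eef_pos"],np.round(s["orientation"],3).tolist(),s["opening"])
E
```

```text
top {'fx': 440.619, 'fy': 440.619, 'cx': 281.617, 'cy': 211.964, 'distortion': [0.05, 0.0, 0.0, 0.0, 0.0], 'extrinsics': [[0.028, -0.985, 0.17, 0.326], [-1.0, -0.028, 0.001, 0.078], [0.004, -0.17, -0.985, 1.259], [0.0, 0.0, 0.0, 1.0]]}
side {'fx': 392.101, 'fy': 392.101, 'cx': 280.801, 'cy': 210.247, 'distortion': [-0.086, 0.0, 0.0, 0.0, 0.0], 'extrinsics': [[0.998, -0.051, 0.042, 0.497], [-0.064, -0.597, 0.8, -0.61], [-0.016, -0.801, -0.599, 0.587], [0.0, 0.0, 0.0, 1.0]]}
0.1 [ 0.26434935 -0.56622011  0.40411835] [[0.906, 0.423, -0.001], [0.423, -0.906, 0.001], [-0.0, -0.001, -1.0]] 0.09391797684443014
```

View pics/top0.png

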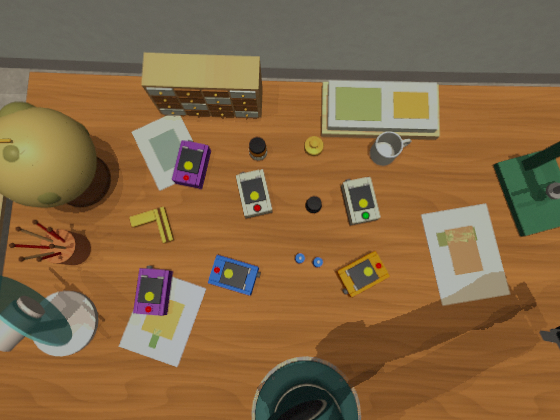

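View pics/side0.png

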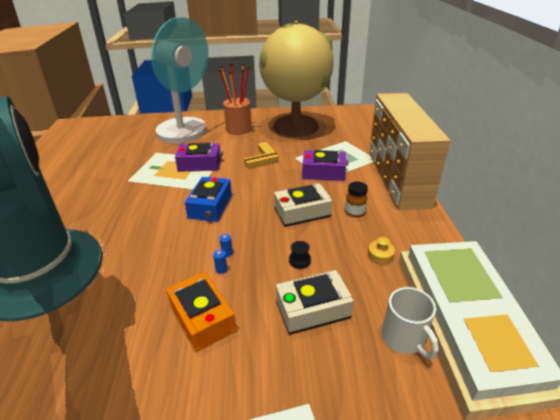

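The top view shows the ivory red-lamp pack at about (255,193), with its lamp at (257,208) and spot at (255,196). The ivory green-lamp pack is at (361,200), and the coloured look-alikes are elsewhere. In the side view the red pack is at (302,203), with its spot at (298,195). I'll enlarge both.

Run:
```python
import cv2, numpy as np
a=cv2.imread("pics/top0.png")[160:230,225:290]; b=cv2.imread("pics/side0.png")[170:240,265:340]
f=lambda i:cv2.resize(i,(400,400*i.shape[0]//i.shape[1]),interpolation=cv2.INTER_CUBIC)
a,b=f(a),f(b); h=min(len(a),len(b)); cv2.imwrite("pics/crop0.png",np.hstack([a[:h],b[:h]]))
for n in("top","side"):
    i=cv2.imread(f"pics/{n}0.png"); x0,y0,x1,y1=(225,160,290,230) if n=="top" else (265,170,340,240)
    hsv=cv2.cvtColor(i[y0:y1,x0:x1],cv2.COLOR_BGR2HSV)
    for c,lo,hi in(("yel",(25,180,150),(35,255,255)),("red",(0,200,120),(5,255,255))):
        m=cv2.inRange(hsv,lo,hi); k,_,st,ce=cv2.connectedComponentsWithStats(m); j=1+st[1:,4].argmax(); print(n,c,ce[j]+[x0,y0],st[j,4])
```

```text
top yel [254.01960784 195.29411765] 51
top red [256.72413793 207.5862069 ] 29
side yel [297.56862745 193.54901961] 51
side red [284. 199.] 17
```

View pics/crop0.png

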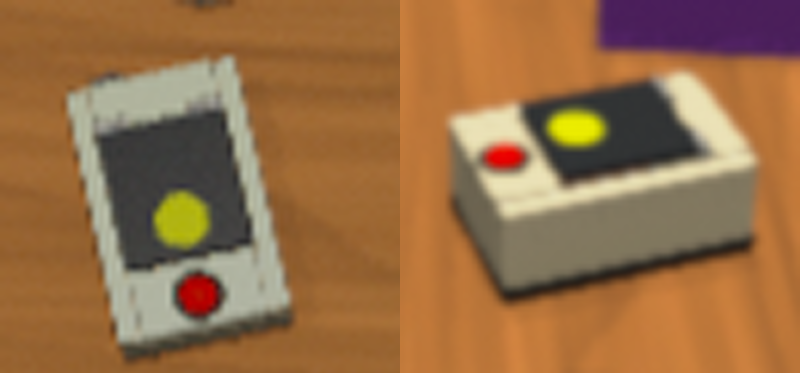

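The crop shows the red pack with its hatch shut. The spot is at (254.3,195.4) in top and (297.6,193.6) in side, and the hinge end points up in the top image, away from the robot.

```bash
cat > h.py <<'E'
import cv2, numpy as np
from cell import manip, vision
def ray(n,p):
    c=vision.camera_info(n); K=np.array([[c["fx"],0,c["cx"]],[0,c["fy"],c["cy"]],[0,0,1]])
    u=cv2.undistortPoints(np.array([[p]],float),K,np.array(c["distortion"]))[0,0]
    E=np.array(c["extrinsics"]); return E[:3,3],E[:3,:3]@[*u,1]
def atz(n,p,z):
    o,d=ray(n,p); return o+d*(z-o[2])/d[2]
E
python3 - <<'E'
from h import *
P=lambda a:np.round(a,4).tolist()
s1=atz("top",(254.3,195.4),.058); s2=atz("side",(297.6,193.6),.058)
l1=atz("top",(256.9,207.7),.055); l2=atz("side",(284.2,199.1),.055)
print("spot",P(s1),P(s2),"lamp",P(l1),P(l2))
for s,l in((s1,l1),(s2,l2)): d=(s-l)[:2]; print("dist",np.linalg.norm(d),np.degrees(np.arctan2(d[1],d[0])))
(o1,d1),(o2,d2)=ray("top",(254.3,195.4)),ray("side",(297.6,193.6))
t=np.linalg.lstsq(np.c_[d1,-d2],o2-o1,rcond=None)[0]; print("tri",P(o1+t[0]*d1),P(o2+t[1]*d2))
for nm,p in(("loupe",(314,205)),("ink",(258,148)),("green",(361,200)),("purple",(191,164)),("weight",(314,146)),("blue",(234,275)),("cellA",(300,258))): print(nm,P(atz("top",p,.05)))
s=manip.read_state(); t=(s1+s2)/2
print("tool delta",P(s["orientation"].T@(np.array([t[0],t[1],.058+.199])-s["eef_pos"])))
E
```

```text
spot [0.5783, 0.1558, 0.058] [0.5779, 0.1589, 0.058] lamp [0.5442, 0.1475, 0.055] [0.5447, 0.1431, 0.055]
dist 0.0350360526974514 13.795726153880693
dist 0.036733820882615474 25.358098167678634
tri [0.5778, 0.1557, 0.0602] [0.5776, 0.1557, 0.0602]
loupe [0.5574, -0.0113, 0.05]
ink [0.7182, 0.151, 0.05]
green [0.5753, -0.1424, 0.05]
purple [0.6653, 0.3386, 0.05]
weight [0.7288, -0.0086, 0.05]
blue [0.3579, 0.2028, 0.05]
cellA [0.4088, 0.0247, 0.05]
tool delta [0.5904, -0.5228, 0.1476]
```

Call:
servo_tool([
  [0, 0.03, -0.027, 0, 0],
  [0, 0.067, -0.06, 0, 0],
  [0, 0.104, -0.093, 0, 0],
  [0, 0.141, -0.126, 0, 0],
  [0, 0.178, -0.159, 0, 0],
  [0, 0.215, -0.192, 0, 0],
  [0, 0.252, -0.225, 0, 0],
  [0, 0.289, -0.258, 0, 0],
], newtons=20)

```text
time_s: 0.9
eef_pos: [0.4174, -0.2083, 0.4047]
orientation: [[0.906, 0.423, -0.0], [0.423, -0.906, -0.0], [-0.0, 0.0, -1.0]]
contact_force: [1.1, -0.6, 0.2]
opening: 0.0335
finger_force: 0.0
```

Call:
servo_tool([
  [0, 0.037, -0.033, 0, 0],
  [0, 0.074, -0.066, 0, 0],
  [0, 0.111, -0.099, 0, 2],
  [0, 0.148, -0.132, 0, 4],
  [0, 0.185, -0.165, 0, 6],
  [0, 0.222, -0.198, 0, 8],
  [0, 0.259, -0.231, 0, 10],
  [0, 0.285, -0.255, 0, 12],
])

```text
time_s: 1.7
eef_pos: [0.5679, 0.1444, 0.4043]
orientation: [[0.974, 0.226, -0.0], [0.226, -0.974, 0.001], [-0.0, -0.001, -1.0]]
contact_force: [0.1, -1.4, -0.1]
opening: 0.0008
finger_force: 0.0
```

```bash
cat >> h.py <<'E'
def rep(target=(.578,.156,.257)):
    s=manip.read_state(); R=np.array(s["orientation"])
    print("t",s["time_s"],"pos",np.round(s["eef_pos"],4),"yaw",np.degrees(np.arctan2(R[1,0],R[0,0])).round(1),"tool delta",np.round(R.T@(np.array(target)-s["eef_pos"]),4),"F",np.round(s["contact_force"],2),"open",s["opening"],"tilt",np.round(R[:,2],4))
E
python3 -c "from h import *;rep()"
```

```text
t 1.7 pos [0.5679 0.1444 0.4043] yaw 13.0 tool delta [ 0.0125 -0.0089  0.1473] F [ 0.06 -1.36 -0.11] open 0.000795928202827718 tilt [-5.e-04  7.e-04 -1.e+00]
```

Call:
servo_tool([
  [0, 0.006, -0.005, 0.015, 0],
  [0, 0.012, -0.01, 0.035, 0],
  [0, 0.012, -0.01, 0.055, 0],
  [0, 0.012, -0.01, 0.075, 0],
  [0, 0.012, -0.01, 0.095, 0],
  [0, 0.012, -0.01, 0.115, 0],
  [0, 0.012, -0.01, 0.125, 0],
  [0, 0.012, -0.01, 0.125, 0],
])

```text
time_s: 2.5
eef_pos: [0.5765, 0.1533, 0.2783]
orientation: [[0.974, 0.225, -0.002], [0.225, -0.974, -0.001], [-0.003, 0.0, -1.0]]
contact_force: [0.5, -0.1, 0.3]
opening: 0.0001
finger_force: 0.0
```

Run:
```python
from h import *
rep()
i=[]
for n,(x,y) in(("top",(215,160)),("side",(258,160))):
    im=cv2.cvtColor(vision.get_image(n),cv2.COLOR_RGB2BGR)[y:y+80,x:x+80]; i.append(cv2.resize(im,(400,400),interpolation=cv2.INTER_CUBIC))
cv2.imwrite("pics/hover.png",np.hstack(i))
```

```text
t 2.5 pos [0.5765 0.1533 0.2783] yaw 13.0 tool delta [ 0.0021 -0.0023  0.0213] F [ 0.48 -0.07  0.34] open 0.0001440003162999221 tilt [-2.5e-03 -6.0e-04 -1.0e+00]
```

View pics/hover.png

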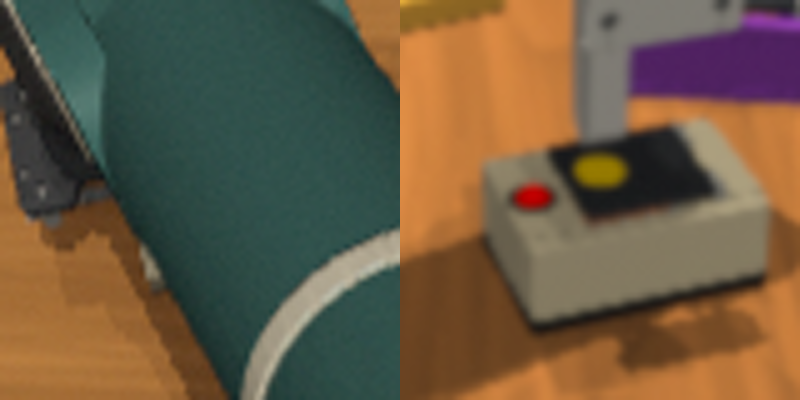

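The side crop shows the closed fingertip just above and behind the spot. Its lower edge is at side pixel (298.4,187.8), and the spot is at (298,194). I'll check this against the measured tip height.

Run:
```python
from h import *
for z in (.0793,): print(atz("side",(298.4,187.9),z), atz("side",(298.2,194.1),.058))
R=np.array(manip.read_state()["orientation"]); s=np.array(manip.read_state()["eef_pos"])
c=vision.camera_info("side");E=np.linalg.inv(np.array(c["extrinsics"]));K=np.array([[c["fx"],0,c["cx"]],[0,c["fy"],c["cy"]],[0,0,1]])
pts=[s+R@[a,b,.199] for a in(-.008,.008) for b in(-.0125,.0125)]
print(cv2.projectPoints(np.array(pts),cv2.Rodrigues(E[:3,:3])[0],E[:3,3],K,np.array(c["distortion"]))[0][:,0])
```

```text
[0.57885732 0.15121938 0.0793    ] [0.57915567 0.15666034 0.058     ]
[[292.65348679 184.50682607]
 [296.00967997 190.1251298 ]
 [299.07497251 183.36577609]
 [302.55379373 188.93756965]]
```

Call:
servo_tool([
  [0, 0.001, -0.001, 0.003, 0],
  [0, 0.002, -0.002, 0.007, 0],
  [0, 0.002, -0.002, 0.011, 0],
  [0, 0.002, -0.002, 0.015, 0],
  [0, 0.002, -0.002, 0.018, 0],
  [0, 0.002, -0.002, 0.02, 0],
  [0, 0.002, -0.002, 0.021, 0],
  [0, 0.002, -0.002, 0.021, 0],
])

```text
time_s: 3.4
eef_pos: [0.5784, 0.1562, 0.2585]
orientation: [[0.974, 0.225, -0.0], [0.225, -0.974, 0.0], [-0.0, -0.0, -1.0]]
contact_force: [1.0, -0.5, -0.9]
opening: 0.0004
finger_force: 0.0
```

```bash
python3 -c "from h import *;rep()"
```

```text
t 3.4 pos [0.5784 0.1562 0.2585] yaw 13.0 tool delta [-0.0004  0.0001  0.0015] F [ 0.96 -0.47 -0.93] open 0.0003784935090633822 tilt [-2.e-04  0.e+00 -1.e+00]
```

Call:
servo_tool([
  [0, 0, 0, 0.001, 0],
  [0, 0, 0, 0.002, 0],
  [0, 0, 0, 0.003, 0],
  [0, 0, 0, 0.004, 0],
  [0, 0, 0, 0.0045, 0],
  [0, 0, 0, 0.005, 0],
  [0, 0, 0, 0.005, 0],
  [0, 0, 0, 0.005, 0],
])

```text
time_s: 4.2
eef_pos: [0.5785, 0.1563, 0.2544]
orientation: [[0.974, 0.225, 0.0], [0.225, -0.974, -0.0], [0.0, 0.0, -1.0]]
contact_force: [-5.2, -1.9, 13.3]
opening: 0.0003
finger_force: 6.8
```

Call:
servo_tool([
  [0, 0, 0, 0.0005, 0],
  [0, 0, 0, 0.001, 0],
  [0, 0, 0, 0.001, 0],
  [0, 0, 0, 0.001, 0],
  [0, 0, 0, 0.001, 0],
  [0, 0, 0, 0.001, 0],
  [0, 0, 0, 0.001, 0],
  [0, 0, 0, 0.001, 0],
])

```text
time_s: 5.0
eef_pos: [0.5785, 0.1563, 0.2536]
orientation: [[0.974, 0.225, 0.001], [0.225, -0.974, -0.0], [0.001, 0.0, -1.0]]
contact_force: [-6.3, -3.1, 17.3]
opening: 0.0003
finger_force: 8.5
```

Call:
servo_tool([
  [0, 0, 0, 0.0007, 0],
  [0, 0, 0, 0.0007, 0],
  [0, 0, 0, 0.0007, 0],
  [0, 0, 0, -0.012, 0],
  [0, 0, 0, -0.045, 0],
  [0, -0.02, 0, -0.085, 0],
  [0, -0.05, 0, -0.125, 0],
  [0, -0.08, 0, -0.165, 0],
])

```text
time_s: 5.8
eef_pos: [0.4994, 0.138, 0.4188]
orientation: [[0.974, 0.225, -0.0], [0.225, -0.974, 0.0], [-0.0, -0.0, -1.0]]
contact_force: [-0.0, 0.3, 0.5]
opening: 0.0004
finger_force: 0.0
```

Call:
servo_tool([
  [0, -0.02, 0.03, -0.02, 0],
  [0, -0.03, 0.07, -0.03, 0],
  [0, -0.03, 0.11, -0.03, 0],
  [0, -0.03, 0.15, -0.03, 0],
  [0, -0.03, 0.19, -0.03, 0],
  [0, -0.03, 0.22, -0.03, 0],
  [0, -0.03, 0.22, -0.03, 0],
  [0, -0.03, 0.22, -0.03, 0],
])

```text
time_s: 6.6
eef_pos: [0.5208, -0.083, 0.4475]
orientation: [[0.974, 0.225, -0.0], [0.225, -0.974, 0.0], [-0.0, -0.0, -1.0]]
contact_force: [-0.7, 1.0, 0.7]
opening: 0.0004
finger_force: 0.0
```

Run:
```python
from h import *
rep()
i=[]
for n,(x,y) in(("top",(205,150)),("side",(248,150))):
    im=cv2.cvtColor(vision.get_image(n),cv2.COLOR_RGB2BGR)[y:y+100,x:x+100]; i.append(cv2.resize(im,(400,400),interpolation=cv2.INTER_CUBIC))
cv2.imwrite("pics/after.png",np.hstack(i))
```

```text
t 6.6 pos [ 0.5208 -0.083   0.4475] yaw 13.0 tool delta [ 0.1094 -0.22    0.1905] F [-0.69  1.03  0.65] open 0.0003720293035624439 tilt [-3.e-04  3.e-04 -1.e+00]
```

View pics/after.png

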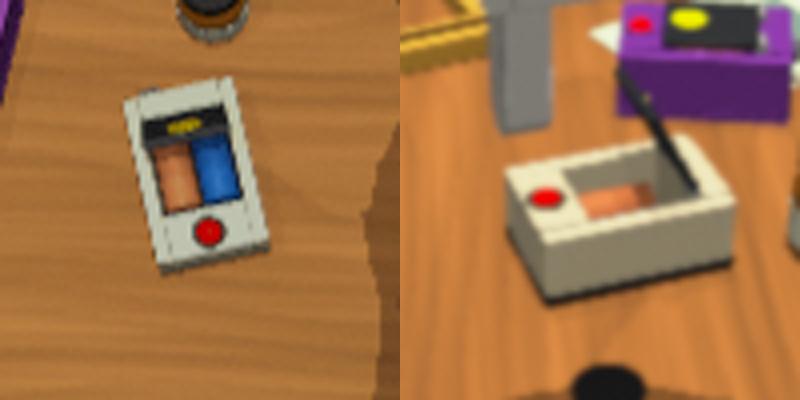

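The hatch is open: the spot has moved to top crop (185,126), the cells are visible, and the pack hasn't moved. The side crop shows the lid standing up. I'll watch it for over two seconds with the hand away.

Call:
servo_tool([
  [0, 0, 0, 0, 0],
  [0, 0, 0, 0, 0],
  [0, 0, 0, 0, 0],
  [0, 0, 0, 0, 0],
  [0, 0, 0, 0, 0],
  [0, 0, 0, 0, 0],
  [0, 0, 0, 0, 0],
  [0, 0, 0, 0, 0],
])

```text
time_s: 7.5
eef_pos: [0.5209, -0.0829, 0.4476]
orientation: [[0.974, 0.225, -0.0], [0.225, -0.974, 0.0], [-0.0, -0.0, -1.0]]
contact_force: [-0.9, 0.5, -0.1]
opening: 0.0005
finger_force: 0.0
```

Call:
servo_tool([
  [0, 0, 0, 0, 0],
  [0, 0, 0, 0, 0],
  [0, 0, 0, 0, 0],
  [0, 0, 0, 0, 0],
  [0, 0, 0, 0, 0],
  [0, 0, 0, 0, 0],
  [0, 0, 0, 0, 0],
  [0, 0, 0, 0, 0],
])

```text
time_s: 8.3
eef_pos: [0.5208, -0.0829, 0.4477]
orientation: [[0.974, 0.225, -0.0], [0.225, -0.974, 0.0], [-0.0, -0.0, -1.0]]
contact_force: [-0.0, 0.4, -0.1]
opening: 0.0007
finger_force: 0.0
```

Call:
servo_tool([
  [0, 0, 0, 0, 0],
  [0, 0, 0, 0, 0],
  [0, 0, 0, 0, 0],
  [0, 0, 0, 0, 0],
  [0, 0, 0, 0, 0],
  [0, 0, 0, 0, 0],
  [0, 0, 0, 0, 0],
  [0, 0, 0, 0, 0],
])

```text
time_s: 9.1
eef_pos: [0.5209, -0.0829, 0.4476]
orientation: [[0.974, 0.225, -0.0], [0.225, -0.974, 0.0], [-0.0, -0.0, -1.0]]
contact_force: [-0.0, 0.1, 0.0]
opening: 0.0006
finger_force: 0.0
```

Run:
```python
from h import *
rep()
cv2.imwrite("pics/end.png",cv2.cvtColor(vision.get_image("side"),cv2.COLOR_RGB2BGR))
```

```text
t 9.1 pos [ 0.5209 -0.0829  0.4476] yaw 13.0 tool delta [ 0.1095 -0.2199  0.1906] F [-0.02  0.1   0.  ] open 0.0006066918024393824 tilt [-1.e-04  1.e-04 -1.e+00]
```

View pics/end.png

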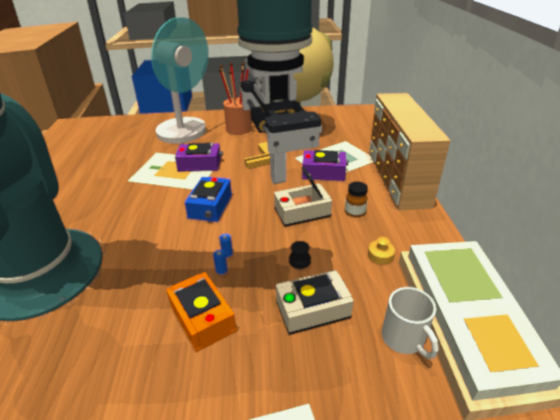

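The red pack's hatch, at (315,188), is still open after about 3 s. The green pack's hatch at (315,290) is shut, and everything else is where it was.

```bash
python3 -c "from cell import job_done;print(job_done())"
```

```text
the job is handed in; nothing more can be done
None
```

I pressed the red-lamp pack's hatch once and it popped open, it was still open about 3 s after the hand withdrew, and the job is handed in with the green hatch shut and nothing else seen to have moved.

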